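# Load a spacer sleeve on the weld fixture and close the keeper arm

### The arm

A 7-joint arm with a two-finger parallel gripper is mounted at the origin on the work surface; the furniture and walls round the work are solid. World frame = base frame: x ahead of the robot, y to its left, z up, the work surface at z = 0. Lengths are in m, angles in rad, forces in N, time in s.
With the tool pointing down it reaches from about 0.425 to 0.925 m from the base axis. Payload 6.8 kg.
Tool frame: the origin (TCP) lies midway between the tips of the shut fingers; the grasp point (between the pads) lies 19 mm behind it (r.hold_point_z is the distance from the TCP to the grasp point, in m); z points along the fingers, y is the line along which they close (so a half turn about z gives the same grasp; the last joint's range is limited). The gripper opens to 85 mm and grips with 20 to 120 N. Pads are 22 mm wide; open, the fingers measure 114 mm over their backs; the gripper's body (76 mm by 85 mm) begins 54 mm behind the grasp point. The pads swing forward as they close: fully open they stand 13 mm farther back than shut.
Start: joints at [-1.413, 0.477, 0.022, 1.555, -0.011, 1.109, -0.083], TCP at [0.177, 0.651, 0.204] pointing down, gripper open.
Joint ranges: [-2.96, 2.96], [-0.34, 2.1], [-1.41, 1.46], [0.24, 2.44], [-1.37, 4.51], [0.17, 1.92], [-2.96, 2.96]. Speed limits (rad/s): [2.39, 2.39, 3.14, 3.14, 3.14, 3.14, 3.14].

### API

Orientations are given as [roll, pitch, yaw] about the fixed x, y, z axes, in that order (R = Rz(yaw) Ry(pitch) Rx(roll)).
In Python, from cell import sense, viewer, job, r gives the robot as it stands.
- The arm moves only by the tool arm_command, never from a script. Its argument "deltas" is a list of rows, each an object of numbers: "tx", "ty", "tz": the shift along the tool's x, y, z in m; "wx", "wy", "wz": the turn, a rotation vector about the tool's x, y, z in degrees; "jaw": the opening in per cent of the stroke, from 0 (shut) to 100 (fully open). A call has 1 to 10 rows; each row is the pose to reach, as a shift and turn from the pose commanded when the call began, along the tool's axes at that moment; what a row does not reach only later rows make up. A row lasts 1/8 s, in which the tool goes at most 62.5 mm and 10.7 degrees, less where a joint would pass 70% of its speed; a pose out of reach is approached as far as the arm can. A call with a gripper value outside its range is refused whole. The fingers move at their own pace and stop on an object; "newtons" is the grip in N (left out, the last holds). Time passes only in rows, so rows that repeat a pose let the fingers close. It gives the time, the measured TCP pose, the force and the opening at its end, in the units of the state.
- sense(): the state, without advancing time (a new reading comes with each control period).
- viewer.snapshot(name): name is "side" or "top" or "wrist"; returns (picture, depth): 420x560x3 uint8, red, green, blue; 420x560 float32, m along the optical axis (not along the pixel's ray), 0 where there is no reading.
- viewer.camera_params(name): a dict with "camera_matrix" (3x3 intrinsics, pixels), "R" (3x3) and "t" (3): a world point X has camera coordinates R X + t. Camera axes: x right, y down, z forward; pixel columns grow to the right and rows downward; lengths in m; the calibration is good to about 2 mm. A picture is of the moment at which its call begins: read the wrist's pose just before it. camera_params takes no time and is no camera call; for the wrist camera it gives the pose at the moment of the call.
- job.job_done(): hands the job in, once; it reports no verdict.
The state is a dict: "time": time; "qpos": joint angles; "joint_vel": joint speeds; "joint_torque": joint torques, N m; "tool_pos": TCP position; "eef_rot": TCP orientation; "contact_force": force on the tool from outside, world axes, zero at the start; "moment": the same for the moment, N m; "grip_width": finger opening in m.
Only numpy, scipy, OpenCV 4.12 (cv2) and the standard library are available. Lean on these libraries where they do the work, as an engineer would, in place of code of your own. Each camera call takes 0.05 s, during which the arm holds its last target. There are 200 camera calls.

### The job

Two plain metal sleeves stand on the bench. Slide the taller one down over the upright shaft of the weld fixture until it sits fully home on the shoulder, lowering it gently rather than letting it drop, and then swing the fixture's keeper arm all the way closed over the sleeve by its black knob. Leave the shorter sleeve where it stands.

Things in the scene. Friction and masses are not known exactly. Their poses are not given: they have to be found in the camera images.
- long_sleeve: The taller sleeve: plain bright metal tube, 46 mm outside diameter, 34 mm bore, 80 mm tall, both ends alike and open, about 0.35 kg, loose, standing upright on the bench. Origin at the centre of its lower end, z along its axis.
- long_sleeve_mid (a point): Centre of the taller sleeve, on its axis at half height (40 mm from either end).
- short_sleeve: The shorter sleeve, to be left alone: same tube, 46 mm outside, 34 mm bore, only 45 mm tall, standing upright on the bench. Origin at the centre of its lower end.
- fixture: Weld fixture fixed to the bench: dark steel plate 120 (x) by 190 (y) by 12 mm, y = -65 to +125 mm. Origin on the shaft axis at the plate's underside, z up. On the axis a shoulder disc, 58 mm diameter, top at 30 mm, and on it the upright steel shaft, 30 mm diameter, chamfered top. A pivot post, 22 mm diameter, at y = +90 mm carries the keeper arm. Four bolt heads near the corners.
- shoulder (a point): On the shaft axis at the top of the shoulder disc, 30 mm above the bench: the sleeve's lower end comes to rest here, its upper end then 110 mm above the bench. Axes as the fixture's.
- shaft_top (a point): On the shaft axis at the shaft's top, 99 mm above the bench.
- pivot (a point): Point on the vertical hinge axis of the keeper arm, at the height of the arm's middle (125 mm above the bench).
- swing_arm (a joint): Keeper arm on a vertical hinge, rad: 0 = closed on its stop, over the shaft along the fixture's -y; grows as it opens clockwise from above; 1.57 = along the fixture's -x; limit 2.1; stays where left. Steel bar 24 mm wide, 160 mm long, 120 to 130 mm above the bench; a rubber pad under it, 90 mm from the hinge, reaches down to 114 mm: 4 mm over a sleeve fully home.
- knob (a point): Centre of the upper half of the black round knob on the arm, on the knob's axis, 150 mm from the hinge, 157 mm above the bench. The knob is 20 mm in diameter and stands from 130 to 180 mm above the bench. With the arm closed, the knob is 60 mm beyond the shaft axis.
There are look-alikes about, which are no part of the job. Leave any pink look-alike of the long_sleeve alone.

How it is judged:
By the outcome, as a careful person would: the job done as asked, in the order asked, and still so for the second after the job is handed in, with the robot touching nothing.
It also fails if it takes over 64 s, if anything falls off the work surface, if the arm or the gripper's body presses on something with over 40 N, if the wrist force passes 120 N, or if a joint passes its speed limit or range.

## Working session

There is one attempt and no reset: what is moved stays moved. The work goes in short steps, Python scripts to look and compute and a tool call to move; the robot and the scene stay as the last step left them, time stands still between calls to the robot, and variables do not carry over. Pictures are saved under pics/ and viewed, on a budget of 10 in all, crops included, one or two more only if the job needs it, and the job is handed in when it is done.

Besides the shell and the picture viewer there is one more tool, called after "Emit:" as a command line: name --argument value ..., lists and objects as JSON in quotes. arm_command: Moves the arm, as the interface text tells. Its arguments: {"type":"object","properties":{"deltas":{"type":"array"},"newtons":{"type":"number"}},"required":["deltas"]}

```bash
ls; mkdir -p pics; cat > h.py <<'E'
import numpy as np, cv2
from cell import sense, viewer, job, r
def snap(n):
    p=viewer.camera_params(n); im,d=viewer.snapshot(n); return im,d,p
def pts(d,p):
    K=np.array(p["camera_matrix"]);R=np.array(p["R"]);t=np.array(p["t"])
    v,u=np.indices(d.shape); c=np.stack([(u-K[0,2])/K[0,0]*d,(v-K[1,2])/K[1,1]*d,d],-1)
    return (c-t)@R   # world
def ray(p,u,v,z):
    K=np.array(p["camera_matrix"]);R=np.array(p["R"]);t=np.array(p["t"])
    o=-R.T@t; w=R.T@np.linalg.solve(K,[u,v,1]); return o+w*(z-o[2])/w[2]
def proj(p,X):
    K=np.array(p["camera_matrix"]);c=np.array(p["R"])@X+np.array(p["t"]); q=K@c; return q[:2]/q[2]
def save(n,im): cv2.imwrite("pics/"+n,im[...,::-1])
E
python3 - <<'E'
from h import *
s=sense(); print({k:np.round(v,3) for k,v in s.items()}, r.hold_point_z)
for n in ["top","side"]:
    im,d,p=snap(n); save(n+"0.png",im); np.savez(n+"0.npz",im=im,d=d,**p)
    print(n,np.round(-np.array(p["R"]).T@p["t"],3),np.round(p["camera_matrix"],1).tolist())
E
```

```text
pics
{'time': np.float64(0.0), 'qpos': array([-1.413,  0.478,  0.022,  1.556, -0.011,  1.109, -0.083]), 'joint_vel': array([-0.   ,  0.002, -0.001, -0.   ,  0.   , -0.   ,  0.   ]), 'joint_torque': array([ 0.0000e+00, -5.9645e+01,  1.6080e+00, -2.8120e+01,  1.2000e-02,
        9.0000e-03, -0.0000e+00]), 'tool_pos': array([0.177, 0.651, 0.203]), 'eef_rot': array([-3.14 ,  0.   ,  2.876]), 'contact_force': array([0.242, 0.597, 0.047]), 'moment': array([-0.027,  0.003,  0.072]), 'grip_width': np.float64(0.085)} 0.0187
top [ 0.362 -0.12   1.024] [[404.8, 0.0, 276.7], [0.0, 404.8, 208.8], [0.0, 0.0, 1.0]]
side [ 0.441 -0.882  0.434] [[394.5, 0.0, 275.0], [0.0, 394.5, 210.6], [0.0, 0.0, 1.0]]
```

View pics/top0.png

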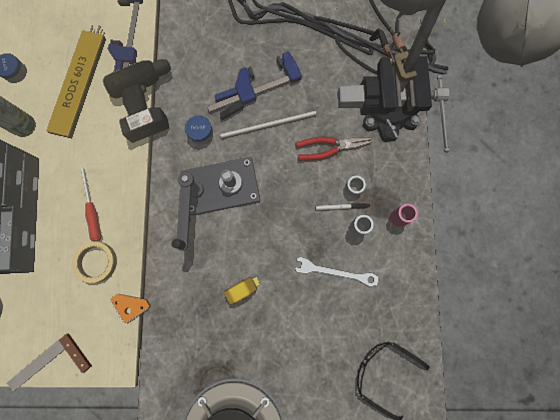

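View pics/side0.png

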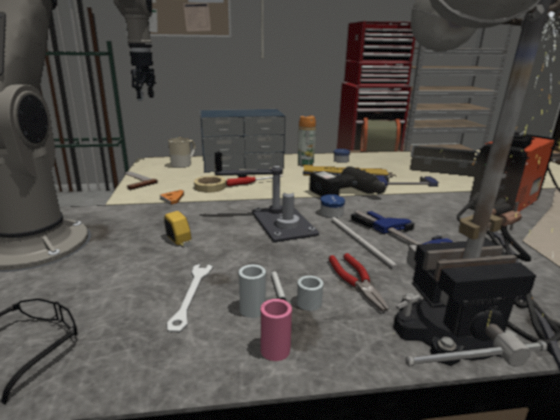

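Top view: pivot at about (186,180), shaft (229,181), knob (179,243), arm open. Ring tops at (357,185), (364,224) and pink (407,213). Side view: tall bare tube (252,290), short one (311,292), pink tall one (276,330). The tall bare tube should be the top-view ring at (364,224), since it is nearer the robot.

```bash
python3 - <<'E'
from h import *
z=np.load("top0.npz"); d=z["d"]; p={k:z[k] for k in("camera_matrix","R","t")}
W=pts(d,p)
for n,(u,v),lo,hi in [("A",(357,185),.03,.1),("B",(364,224),.03,.1),("pink",(407,213),.03,.1),("shaft",(229,181),.085,.115),("pivot",(186,180),.11,.14),("knob",(179,243),.165,.2)]:
    m=np.zeros(d.shape,bool); m[v-18:v+19,u-18:u+19]=1
    q=W[m]; 
    zt=np.percentile(q[:,2],98); print(n,"max z",np.round(zt,3),np.round(np.histogram(q[:,2],bins=[-.01,.005,.02,.035,.05,.07,.085,.1,.115,.135,.16,.19])[0],2))
    k=(q[:,2]>zt-.008); c=q[k]
    (cx,cy),rad=cv2.minEnclosingCircle(c[:,:2].astype(np.float32)); print("   n",k.sum(),"mean",c.mean(0).round(4),"circ",round(cx,4),round(cy,4),round(rad,4))
# arm bar
m=(W[...,2]>.112)&(W[...,2]<.136)&(np.indices(d.shape)[1]>160)&(np.indices(d.shape)[1]<215)&(np.indices(d.shape)[0]>160)&(np.indices(d.shape)[0]<270)
c=W[m]; print("arm",m.sum(),c.mean(0),cv2.minAreaRect(c[:,:2].astype(np.float32)))
# plate
vv,uu=np.indices(d.shape); m=(W[...,2]>.006)&(W[...,2]<.02)&(uu>170)&(uu<270)&(vv>145)&(vv<225)
print("plate",m.sum(),cv2.minAreaRect(W[m][:,:2].astype(np.float32)))
im=z["im"]; save("crop1.png",cv2.resize(np.hstack([im[160:250,320:430],im[150:260,160:270][10:100]]),None,fx=3.6,fy=3.6))
E
```

```text
A max z 0.046 [1102   64   50  149    0    0    0    0    0    0    0]
   n 145 mean [ 0.5833 -0.291   0.0709] circ 0.484 -0.2149 0.1549
B max z 0.081 [982  79  38  47  59 160   0   0   0   0   0]
   n 152 mean [ 0.4817 -0.2987  0.1039] circ 0.4278 -0.2226 0.122
pink max z 0.081 [933  54  55  61  89 174   0   0   0   0   0]
   n 158 mean [ 0.5093 -0.4026  0.097 ] circ 0.4434 -0.2742 0.1745
shaft max z 0.097 [  7 924 288  23  23  23  71   3   0   0   0]
   n 77 mean [0.5772 0.0042 0.1797] circ 0.4872 -0.0472 0.1454
pivot max z 0.139 [577 296  86  15  19  14  11   1 267  77   0]
   n 227 mean [0.5717 0.0998 0.158 ] circ 0.4799 -0.0022 0.1673
knob max z 0.181 [1044    4    0    0    0    0    0    0  204   26   88]
   n 77 mean [0.4301 0.0997 0.2125] circ 0.3982 -0.0005 0.1253
arm 797 [0.51671308 0.10627515 0.13021708] ((0.5111035108566284, 0.10407274216413498), (0.17854605615139008, 0.034522369503974915), 1.1206477880477905)
plate 2427 ((0.6110327243804932, 0.05075889825820923), (0.15350563824176788, 0.18891040980815887), 11.500436782836914)
```

View pics/crop1.png

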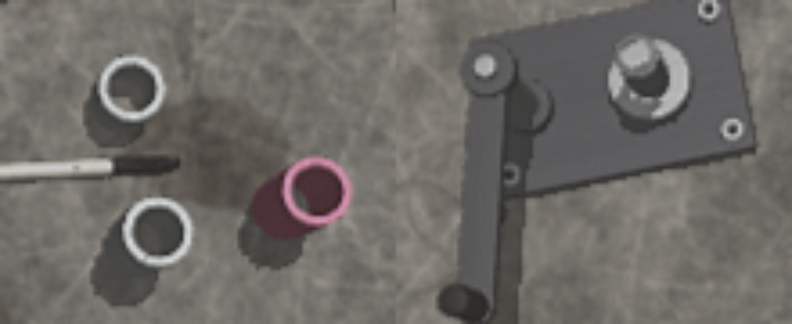

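The crop shows two bare tubes and one pink one. Candidates for the long sleeve: A (357,185) at 46 mm is the short sleeve, B (364,224) at 81 mm bare is the one I want, and (407,213) is the pink look-alike. The depth set includes zero readings, so I'm refitting without them.

```bash
python3 - <<'E'
from h import *
z=np.load("top0.npz"); d=z["d"]; p={k:z[k] for k in("camera_matrix","R","t")}
W=pts(d,p); W[d==0]=np.nan
def rg(u,v,h,lo,hi):
    q=W[v-h:v+h+1,u-h:u+h+1].reshape(-1,3); return q[(q[:,2]>lo)&(q[:,2]<hi)]
for n,u,v,lo,hi in [("A",357,185,.041,.052),("B",364,224,.076,.086),("pink",407,213,.076,.086),("shaft",229,178,.094,.106),("knob",177,243,.176,.188),("shoulder",229,183,.025,.035),("pivottop",186,180,.12,.16)]:
    c=rg(u,v,16,lo,hi); (cx,cy),rad=cv2.minEnclosingCircle(c[:,:2].astype(np.float32)); print(n,len(c),np.nanmedian(c,0).round(4),"circ",round(cx,4),round(cy,4),round(rad,4), "ellipse",np.round(cv2.fitEllipse(c[:,:2].astype(np.float32))[0],4))
# robust: boundary rays for sleeve B from mask of bright ring
vv,uu=np.indices(d.shape)
m=(W[...,2]>.12)&(W[...,2]<.136)&(uu>160)&(uu<215)&(vv>160)&(vv<270)
c=W[m]; print("arm",m.sum(),cv2.minAreaRect(c[:,:2].astype(np.float32)))
m=(W[...,2]>.008)&(W[...,2]<.017)&(uu>170)&(uu<270)&(vv>145)&(vv<225)
print("plate",m.sum(),cv2.minAreaRect(W[m][:,:2].astype(np.float32)))
# side view
z=np.load("side0.npz"); d=z["d"]; p={k:z[k] for k in("camera_matrix","R","t")}
W=pts(d,p); W[d==0]=np.nan
for n,u,v in[("long",252,295),("short",311,292)]:
    q=W[v-35:v+30,u-16:u+17].reshape(-1,3);q=q[(q[:,2]>.01)&(q[:,2]<.1)&(q[:,1]<-.25)]
    print(n,len(q),q[:,2].max(),q[:,0].min(),q[:,0].max(),q[:,1].min(),q[:,1].max())
E
```

```text
A 128 [ 0.5893 -0.2962  0.0443] circ 0.5891 -0.296 0.0233 ellipse [ 0.5891 -0.2962]
B 138 [ 0.4846 -0.3028  0.0793] circ 0.4854 -0.3038 0.023 ellipse [ 0.4855 -0.3038]
pink 140 [ 0.5125 -0.4082  0.0797] circ 0.512 -0.4079 0.0231 ellipse [ 0.5118 -0.4081]
shaft 46 [0.6002 0.0157 0.0962] circ 0.601 0.0179 0.0145 ellipse [0.6014 0.0183]
knob 69 [0.4326 0.1094 0.1797] circ 0.4332 0.1095 0.0101 ellipse [0.4332 0.1092]
shoulder 276 [0.5967 0.0161 0.03  ] circ 0.6009 0.018 0.0292 ellipse [0.6006 0.0181]
pivottop 320 [0.574  0.105  0.1325] circ 0.5708 0.1081 0.0299 ellipse [0.5719 0.1056]
arm 792 ((0.5111035108566284, 0.10407274216413498), (0.17854605615139008, 0.034522369503974915), 1.1206477880477905)
plate 2317 ((0.5949273109436035, 0.04750480502843857), (0.12053073942661285, 0.18896976113319397), 11.447423934936523)
long 1355 0.08012600944630652 0.4590759906718084 0.503582251932892 -0.43115051466882165 -0.2882180139512148
short 677 0.04495829668556823 0.5627516706397239 0.6079262597828518 -0.32378788387168433 -0.2784462227464603
```

```bash
cat >> h.py <<'E'
from scipy.spatial.transform import Rotation as Ro
def pose():
    s=sense(); return np.array(s["tool_pos"]),Ro.from_euler("xyz",s["eef_rot"])
def d2(targets,base=None):
    "targets: list of world xyz -> tool-axis shifts from the present pose (m)"
    P,Rt=base or pose(); return [np.round(Rt.inv().apply(np.array(t)-P),3).tolist() for t in targets]
def yawto(deg):
    "tool-z turn (deg) to bring the closing axis to world azimuth deg (mod 180)"
    y=pose()[1].apply([0,1,0]); a=np.degrees(np.arctan2(y[1],y[0])); return round((a-deg+90)%180-90,1)
E
python3 - <<'E'
from h import *
print(d2([(.35,.55,.27),(.5,.4,.27),(.59,.2,.27),(.6,.05,.27),(.53,-.15,.27),(.485,-.304,.27)]),yawto(45))
E
```

```text
[[-0.193, -0.052, -0.067], [-0.377, -0.157, -0.066], [-0.517, -0.327, -0.066], [-0.566, -0.469, -0.066], [-0.551, -0.68, -0.066], [-0.548, -0.84, -0.065]] 29.8
```

Emit:
arm_command --deltas '[{"tx": -0.03,"ty": -0.01,"tz": -0.04,"jaw": 100},{"tx": -0.08,"ty": -0.02,"tz": -0.06},{"tx": -0.135,"ty": -0.035,"tz": -0.067},{"tx": -0.19,"ty": -0.052,"tz": -0.067},{"tx": -0.235,"ty": -0.078,"tz": -0.067},{"tx": -0.28,"ty": -0.104,"tz": -0.067},{"tx": -0.33,"ty": -0.13,"tz": -0.067},{"tx": -0.377,"ty": -0.157,"tz": -0.067},{"tx": -0.377,"ty": -0.157,"tz": -0.067}]'

```text
invalid input at $.deltas[0]: expected keys tx, ty, tz, wx, wy, wz, jaw
```

```bash
python3 - <<'E'
from h import *
s=sense();print(s["qpos"].round(3) if hasattr(s["qpos"],"round") else s["qpos"],s["tool_pos"])
print(d2([(.59,.2,.27),(.6,.05,.27),(.53,-.15,.27),(.485,-.304,.27)]),yawto(45))
E
```

```text
[-1.413  0.478  0.022  1.556 -0.012  1.109 -0.083] [0.17717231 0.65076242 0.20333175]
[[-0.517, -0.327, -0.066], [-0.566, -0.469, -0.066], [-0.551, -0.68, -0.066], [-0.548, -0.84, -0.065]] 29.8
```

All keys are needed.

Emit:
arm_command --deltas '[{"tx": -0.03,"ty": -0.01,"tz": -0.04,"wx": 0,"wy": 0,"wz": 0,"jaw": 100},{"tx": -0.08,"ty": -0.02,"tz": -0.06,"wx": 0,"wy": 0,"wz": 0,"jaw": 100},{"tx": -0.135,"ty": -0.035,"tz": -0.067,"wx": 0,"wy": 0,"wz": 0,"jaw": 100},{"tx": -0.19,"ty": -0.052,"tz": -0.067,"wx": 0,"wy": 0,"wz": 0,"jaw": 100},{"tx": -0.235,"ty": -0.078,"tz": -0.067,"wx": 0,"wy": 0,"wz": 0,"jaw": 100},{"tx": -0.28,"ty": -0.104,"tz": -0.067,"wx": 0,"wy": 0,"wz": 0,"jaw": 100},{"tx": -0.33,"ty": -0.13,"tz": -0.067,"wx": 0,"wy": 0,"wz": 0,"jaw": 100},{"tx": -0.377,"ty": -0.157,"tz": -0.067,"wx": 0,"wy": 0,"wz": 0,"jaw": 100}]'

```text
time: 1.1
tool_pos: [0.5009, 0.3992, 0.2708]
eef_rot: [-3.141, -0.0, 2.876]
contact_force: [0.3, -0.0, -0.1]
grip_width: 0.0856
```

```bash
python3 - <<'E'
from h import *
s=sense();print(np.round(s["qpos"],3),s["tool_pos"],s["time"])
print(d2([(.59,.2,.27),(.6,.05,.27),(.53,-.15,.27),(.485,-.304,.27)]),yawto(45))
E
```

```text
[-0.886  0.37   0.156  1.572 -0.06   1.205  0.586] [0.50085366 0.39920413 0.27080962] 1.1
[[-0.138, -0.169, 0.001], [-0.187, -0.311, 0.001], [-0.172, -0.522, 0.001], [-0.169, -0.683, 0.001]] 29.8
```

Emit:
arm_command --deltas '[{"tx": -0.03,"ty": -0.04,"tz": 0,"wx": 0,"wy": 0,"wz": 3,"jaw": 100},{"tx": -0.065,"ty": -0.085,"tz": 0,"wx": 0,"wy": 0,"wz": 6,"jaw": 100},{"tx": -0.105,"ty": -0.13,"tz": 0,"wx": 0,"wy": 0,"wz": 10,"jaw": 100},{"tx": -0.14,"ty": -0.175,"tz": 0,"wx": 0,"wy": 0,"wz": 14,"jaw": 100},{"tx": -0.16,"ty": -0.23,"tz": 0,"wx": 0,"wy": 0,"wz": 18,"jaw": 100},{"tx": -0.175,"ty": -0.285,"tz": 0,"wx": 0,"wy": 0,"wz": 22,"jaw": 100},{"tx": -0.185,"ty": -0.34,"tz": 0,"wx": 0,"wy": 0,"wz": 26,"jaw": 100},{"tx": -0.18,"ty": -0.395,"tz": 0,"wx": 0,"wy": 0,"wz": 30,"jaw": 100},{"tx": -0.177,"ty": -0.45,"tz": 0,"wx": 0,"wy": 0,"wz": 30,"jaw": 100},{"tx": -0.174,"ty": -0.5,"tz": 0,"wx": 0,"wy": 0,"wz": 30,"jaw": 100}]'

```text
time: 2.35
tool_pos: [0.5352, -0.1293, 0.271]
eef_rot: [-3.141, -0.0, 2.351]
contact_force: [0.5, 0.4, -0.2]
grip_width: 0.0855
```

```bash
python3 - <<'E'
from h import *
s=sense();print(np.round(s["qpos"],3),s["tool_pos"],s["time"])
print(d2([(.485,-.304,.22)]),yawto(45))
E
```

```text
[-0.274  0.221  0.475  1.799 -0.11   1.149  1.017] [ 0.53518047 -0.12925639  0.2709555 ] 2.35
[[-0.089, -0.159, 0.051]] -0.3
```

Emit:
arm_command --deltas '[{"tx": -0.025,"ty": -0.045,"tz": 0.01,"wx": 0,"wy": 0,"wz": 0,"jaw": 100},{"tx": -0.05,"ty": -0.09,"tz": 0.025,"wx": 0,"wy": 0,"wz": 0,"jaw": 100},{"tx": -0.075,"ty": -0.135,"tz": 0.04,"wx": 0,"wy": 0,"wz": 0,"jaw": 100},{"tx": -0.089,"ty": -0.159,"tz": 0.05,"wx": 0,"wy": 0,"wz": 0,"jaw": 100},{"tx": -0.089,"ty": -0.159,"tz": 0.05,"wx": 0,"wy": 0,"wz": 0,"jaw": 100}]'

```text
time: 2.98
tool_pos: [0.484, -0.3047, 0.2202]
eef_rot: [-3.14, -0.002, 2.347]
contact_force: [0.4, 0.3, -0.3]
grip_width: 0.0855
```

```bash
python3 - <<'E'
from h import *
s=sense();print(np.round(s["qpos"],3),s["tool_pos"],s["time"])
im,d,p=snap("wrist"); save("w1.png",im); np.savez("w1.npz",im=im,d=d,**p)
W=pts(d,p); W[d==0]=np.nan
m=(W[...,2]>.074)&(W[...,2]<.088)&(np.hypot(W[...,0]-.485,W[...,1]+.304)<.045)
c=W[m]; print(len(c),np.median(c,0),cv2.minEnclosingCircle(c[:,:2].astype(np.float32)))
print(d2([(.485,-.304,.05)]))
E
```

```text
[ 0.014  0.321  0.552  1.817 -0.189  1.059  1.413] [ 0.48403044 -0.30473408  0.22020833] 2.975
809 [ 0.48538209 -0.30625537  0.07885243] ((0.486269474029541, -0.3071187138557434), 0.022945215925574303)
[[-0.001, -0.001, 0.171]]
```

View pics/w1.png

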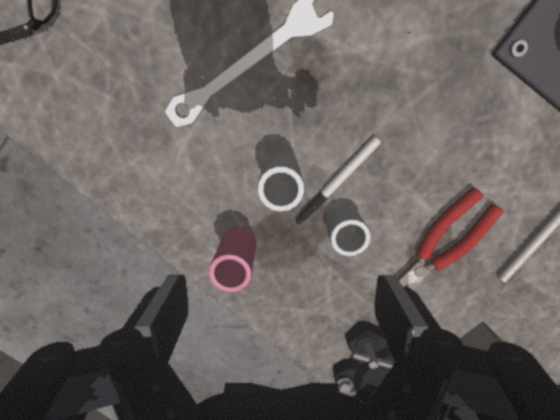

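Wrist view: long sleeve at (281,188), short (350,238), pink (231,272). The two fits agree to about 3 mm, so I take (0.486, -0.3055) and descend.

Emit:
arm_command --deltas '[{"tx": -0.002,"ty": 0.001,"tz": 0.05,"wx": 0,"wy": 0,"wz": 0,"jaw": 100},{"tx": -0.002,"ty": 0.001,"tz": 0.095,"wx": 0,"wy": 0,"wz": 0,"jaw": 100},{"tx": -0.002,"ty": 0.001,"tz": 0.13,"wx": 0,"wy": 0,"wz": 0,"jaw": 100},{"tx": -0.002,"ty": 0.001,"tz": 0.16,"wx": 0,"wy": 0,"wz": 0,"jaw": 100},{"tx": -0.002,"ty": 0.001,"tz": 0.184,"wx": 0,"wy": 0,"wz": 0,"jaw": 100},{"tx": -0.002,"ty": 0.001,"tz": 0.184,"wx": 0,"wy": 0,"wz": 0,"jaw": 100}]'

```text
time: 3.78
tool_pos: [0.4882, -0.3008, 0.0359]
eef_rot: [-3.141, -0.003, 2.355]
contact_force: [-0.2, 0.7, 0.5]
grip_width: 0.0856
```

Emit:
arm_command --deltas '[{"tx": 0,"ty": 0,"tz": 0,"wx": 0,"wy": 0,"wz": 0,"jaw": 50},{"tx": 0,"ty": 0,"tz": 0,"wx": 0,"wy": 0,"wz": 0,"jaw": 40},{"tx": 0,"ty": 0,"tz": 0,"wx": 0,"wy": 0,"wz": 0,"jaw": 40},{"tx": 0,"ty": 0,"tz": 0,"wx": 0,"wy": 0,"wz": 0,"jaw": 40},{"tx": 0,"ty": 0,"tz": 0,"wx": 0,"wy": 0,"wz": 0,"jaw": 40},{"tx": 0,"ty": 0,"tz": 0,"wx": 0,"wy": 0,"wz": 0,"jaw": 40}]' --newtons 50

```text
time: 4.53
tool_pos: [0.4894, -0.3042, 0.0389]
eef_rot: [3.14, 0.003, 2.352]
contact_force: [-1.1, -0.1, 6.0]
grip_width: 0.0442
```

Emit:
arm_command --deltas '[{"tx": 0,"ty": 0,"tz": -0.01,"wx": 0,"wy": 0,"wz": 0,"jaw": 40},{"tx": 0,"ty": 0,"tz": -0.04,"wx": 0,"wy": 0,"wz": 0,"jaw": 40},{"tx": 0,"ty": 0,"tz": -0.08,"wx": 0,"wy": 0,"wz": 0,"jaw": 40},{"tx": 0,"ty": 0,"tz": -0.12,"wx": 0,"wy": 0,"wz": 0,"jaw": 40},{"tx": 0,"ty": 0,"tz": -0.15,"wx": 0,"wy": 0,"wz": 0,"jaw": 40},{"tx": 0,"ty": 0,"tz": -0.15,"wx": 0,"wy": 0,"wz": 0,"jaw": 40},{"tx": 0,"ty": 0,"tz": -0.15,"wx": 0,"wy": 0,"wz": 0,"jaw": 40}]'

```text
time: 5.4
tool_pos: [0.4876, -0.3025, 0.1863]
eef_rot: [-3.141, -0.002, 2.353]
contact_force: [-1.1, 0.1, -2.5]
grip_width: 0.0438
```

```bash
python3 - <<'E'
from h import *
s=sense();print({k:np.round(v,3) for k,v in s.items()})
im,d,p=snap("side"); save("s2.png",im[150:390,120:440]); im2,d2_,p2=snap("wrist")
np.savez("w2.npz",im=im2,d=d2_,**p2); np.savez("s2.npz",im=im,d=d,**p)
a=cv2.resize(im[130:370,130:450],(533,400)); save("s2.png",np.hstack([a,cv2.resize(im2,(267,200)).repeat(2,0)[:400]]) if 0 else a)
E
```

```text
{'time': np.float64(5.4), 'qpos': array([ 0.02 ,  0.362,  0.545,  1.849, -0.221,  0.992,  1.44 ]), 'joint_vel': array([ 0.004,  0.019, -0.007,  0.008,  0.   , -0.001, -0.001]), 'joint_torque': array([ 8.8000e-02, -4.6869e+01,  7.0090e+00, -2.7558e+01,  3.9000e-02,
       -3.4000e-02, -6.0000e-03]), 'tool_pos': array([ 0.488, -0.302,  0.186]), 'eef_rot': array([-3.141e+00, -2.000e-03,  2.353e+00]), 'contact_force': array([-1.099,  0.105, -2.463]), 'moment': array([ 0.004,  0.006, -0.026]), 'grip_width': np.float64(0.044)}
```

View pics/s2.png

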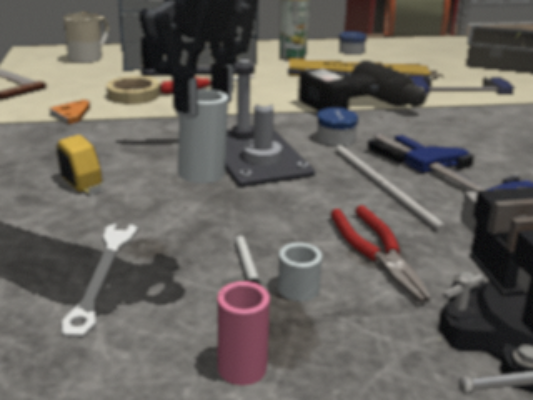

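The sleeve hangs upright in the fingers (crop about (203,135)), and the short and pink tubes are untouched. Next I measure the sleeve axis relative to the TCP.

```bash
cat >> h.py <<'E'
from scipy.optimize import least_squares
def axisfit(q,r=.023):
    "tilted vertical cylinder: returns x,y at mean z, slopes, mean z, rms"
    zm=q[:,2].mean()
    f=lambda a: np.hypot(q[:,0]-a[0]-a[2]*(q[:,2]-zm),q[:,1]-a[1]-a[3]*(q[:,2]-zm))-r
    m=q.mean(0); o=least_squares(f,[m[0],m[1]+.015,0,0],loss="soft_l1",f_scale=.001)
    return o.x.round(4),round(zm,3),np.sqrt(np.mean(o.fun**2)).round(4)
E
python3 - <<'E'
from h import *
z=np.load("s2.npz"); d=z["d"]; p={k:z[k] for k in("camera_matrix","R","t")}
W=pts(d,p); W[d==0]=np.nan
q=W[170:260,225:285].reshape(-1,3); q=q[(np.hypot(q[:,0]-.488,q[:,1]+.303)<.035)]
print(len(q),np.percentile(q[:,2],[0.5,2,50,98,99.5]))
k=q[(q[:,2]>q[:,2].min()+.004)&(q[:,2]<q[:,2].min()+.05)]
print(axisfit(k),k[:,0].min(),k[:,0].max())
z=np.load("side0.npz");W=pts(z["d"],p);W[z["d"]==0]=np.nan
q=W[255:325,230:275].reshape(-1,3);q=q[(q[:,2]>.01)&(q[:,2]<.07)&(np.hypot(q[:,0]-.486,q[:,1]+.3055)<.04)]
print("before",axisfit(q))
q=W[185:225,275:300].reshape(-1,3);q=q[(q[:,2]>.035)&(q[:,2]<.093)&(np.hypot(q[:,0]-.601,q[:,1]-.018)<.03)]
print("shaft",len(q),axisfit(q,.015))
z=np.load("w2.npz"); d=z["d"];print((d>0).mean())
P=(0.4876,-.3025,.1863)
print(d2([(.601,.018,.24)]))
E
```

```text
1803 [0.14886037 0.15080956 0.20194642 0.25050464 0.26061028]
(array([ 0.4818, -0.304 ,  0.0522,  0.0424]), np.float64(0.175), np.float64(0.0008)) 0.45800457225103264 0.5053493267075252
before (array([ 0.4819, -0.3072,  0.0022, -0.0226]), np.float64(0.044), np.float64(0.0021))
shaft 262 (array([ 0.5964,  0.0161, -0.0034, -0.0079]), np.float64(0.065), np.float64(0.0013))
0.9962329931972789
[[0.148, 0.306, -0.054]]
```

```bash
python3 - <<'E'
from h import *
z=np.load("s2.npz"); d=z["d"]; p={k:z[k] for k in("camera_matrix","R","t")}
W=pts(d,p); W[d==0]=np.nan; im=z["im"].astype(int)
hsv=cv2.cvtColor(z["im"],cv2.COLOR_RGB2HSV)
for hi in(.178,.185):
    m=(W[...,2]>.153)&(W[...,2]<hi)&(np.hypot(W[...,0]-.484,W[...,1]+.303)<.03)
    print(m.sum(),axisfit(W[m]))
# per-row edges
for v in range(205,240,5):
    g=im[v,230:285].sum(1); print(v,np.flatnonzero(np.abs(np.diff(g))>40)+230)
E
```

```text
417 (array([ 0.4813, -0.3044,  0.0458,  0.0458]), np.float64(0.165), np.float64(0.0008))
535 (array([ 0.4815, -0.3043,  0.0468,  0.0439]), np.float64(0.169), np.float64(0.0008))
205 [236 237 269 270]
210 [264 265 266]
215 []
220 [276 277 278]
225 [236]
230 [235 236 263 264]
235 [266 267 268 270]
```

```bash
python3 - <<'E'
from h import *
z=np.load("w2.npz"); d=z["d"]; p={k:z[k] for k in("camera_matrix","R","t")}
W=pts(d,p); W[d==0]=np.nan
print("cam",(-p["R"].T@p["t"]).round(3))
m=(W[...,2]>.14)&(W[...,2]<.245)&(np.hypot(W[...,0]-.486,W[...,1]+.304)<.028)
v,u=np.nonzero(m); print(m.sum(),u.min(),u.max(),v.min(),v.max(),np.percentile(W[m][:,2],[1,10,50,90,99]))
save("w2c.png",z["im"])
E
```

```text
cam [ 0.43  -0.243  0.355]
12026 208 342 194 340 [0.15350316 0.17724229 0.21770743 0.22881831 0.24349386]
```

View pics/w2c.png

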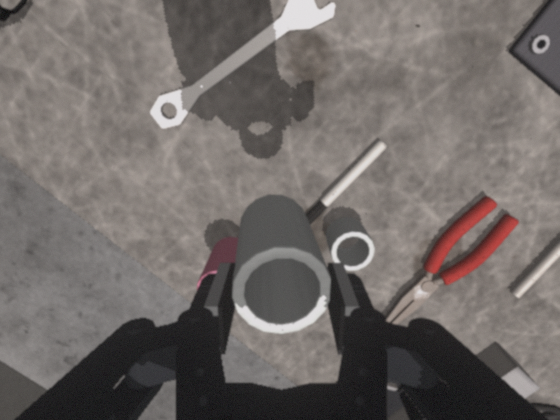

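Wrist view: sleeve rim centred at (281,290) between the pads, lower end near (277,205), which suggests a small lean. I'll fit the wall and rim.

```bash
cat >> h.py <<'E'
def wristfit(d,p,c0,zb):
    "outer wall fit + rim plane of the held sleeve; zb = expected bottom z"
    W=pts(d,p); W[d==0]=np.nan
    vv,uu=np.indices(d.shape)
    near=np.hypot(W[...,0]-c0[0],W[...,1]-c0[1])<.032
    wall=near&(W[...,2]>zb+.006)&(W[...,2]<zb+.070)&(vv<262)&(vv>190)&(uu>225)&(uu<335)
    out={"wall":(int(wall.sum()),)+axisfit(W[wall])}
    rim=near&(W[...,2]>zb+.075)&(W[...,2]<zb+.086)&(uu>232)&(uu<332)&(vv>245)&(vv<335)
    q=W[rim]; A=np.c_[q[:,0]-c0[0],q[:,1]-c0[1],np.ones(len(q))]
    for _ in range(4):
        s=np.linalg.lstsq(A,q[:,2],rcond=None)[0]; e=q[:,2]-A@s; k=np.abs(e)<max(2*e.std(),5e-4); A,q=A[k],q[k]
    out["rim"]=(len(q),"lean",(-s[:2]).round(4),"z",s[2].round(4),"rms",e.std().round(5),cv2.minEnclosingCircle(q[:,:2].astype(np.float32)))
    return out
E
python3 - <<'E'
from h import *
z=np.load("w2.npz"); print(wristfit(z["d"],{k:z[k] for k in("camera_matrix","R","t")},(.486,-.304),.148))
E
```

```text
{'wall': (3063, array([ 0.455 , -0.2771,  0.0241,  0.055 ]), np.float64(0.19), np.float64(0.0085)), 'rim': (2917, 'lean', array([0.0534, 0.0471]), 'z', np.float64(0.2271), 'rms', np.float64(0.0006), ((0.4887131452560425, -0.3028077185153961), 0.024844802916049957))}
```

The rim plane and the side wall agree: the sleeve leans about 4° along the closing axis. I will turn the tool -4° about its x to stand it upright and carry it over the shaft.

Emit:
arm_command --deltas '[{"tx": 0.012,"ty": 0.025,"tz": 0,"wx": -1,"wy": 0,"wz": 0,"jaw": 40},{"tx": 0.033,"ty": 0.07,"tz": 0,"wx": -2,"wy": 0,"wz": 0,"jaw": 40},{"tx": 0.057,"ty": 0.12,"tz": 0,"wx": -3,"wy": 0,"wz": 0,"jaw": 40},{"tx": 0.081,"ty": 0.17,"tz": 0,"wx": -4,"wy": 0,"wz": 0,"jaw": 40},{"tx": 0.105,"ty": 0.22,"tz": 0,"wx": -4,"wy": 0,"wz": 0,"jaw": 40},{"tx": 0.129,"ty": 0.27,"tz": 0,"wx": -4,"wy": 0,"wz": 0,"jaw": 40},{"tx": 0.142,"ty": 0.297,"tz": 0,"wx": -4,"wy": 0,"wz": 0,"jaw": 40},{"tx": 0.147,"ty": 0.307,"tz": 0,"wx": -4,"wy": 0,"wz": 0,"jaw": 40},{"tx": 0.147,"ty": 0.307,"tz": 0,"wx": -4,"wy": 0,"wz": 0,"jaw": 40},{"tx": 0.147,"ty": 0.307,"tz": 0,"wx": -4,"wy": 0,"wz": 0,"jaw": 40}]'

```text
time: 6.75
tool_pos: [0.6021, 0.0152, 0.1871]
eef_rot: [3.073, 0.0, 2.349]
contact_force: [-0.3, -0.7, -2.7]
grip_width: 0.0441
```

```bash
python3 - <<'E'
from h import *
s=sense();print({k:np.round(s[k],3) for k in("time","qpos","tool_pos","eef_rot","contact_force","grip_width")})
im,d,p=snap("side"); im2,dd,p2=snap("wrist"); np.savez("s3.npz",im=im,d=d,**p); np.savez("w3.npz",im=im2,d=dd,**p2)
W=pts(d,p); W[d==0]=np.nan
def f(lo,hi,r,c): 
    m=(W[...,2]>lo)&(W[...,2]<hi)&(np.hypot(W[...,0]-c[0],W[...,1]-c[1])<r+.012); return int(m.sum()),axisfit(W[m],r)
print("sleeve",f(.155,.184,.023,(.5975,.0155)),"shaft",f(.036,.094,.015,(.597,.0155)))
m=(np.hypot(W[...,0]-.5975,W[...,1]-.0155)<.03)&(W[...,2]>.11); print("bottom",np.percentile(W[m][:,2],[.5,2]))
print(wristfit(dd,p2,(.602,.018),s["tool_pos"][2]-.0385)["rim"])
# bottom ring as seen by the wrist cam & shoulder
V=pts(dd,p2);V[dd==0]=np.nan
a=cv2.resize(im[120:280,210:370],(400,400)); b=im2[0:400,80:480]; save("s3.png",np.hstack([a,b]))
E
```

```text
{'time': np.float64(6.75), 'qpos': array([-0.436,  0.365,  0.426,  1.819, -0.24 ,  0.949,  0.876]), 'tool_pos': array([0.602, 0.015, 0.187]), 'eef_rot': array([3.073, 0.   , 2.349]), 'contact_force': array([-0.346, -0.676, -2.658]), 'grip_width': np.float64(0.044)}
sleeve (231, (array([ 0.5961,  0.0145, -0.0074,  0.0035]), np.float64(0.169), np.float64(0.0012))) shaft (261, (array([0.5964, 0.0162, 0.0107, 0.005 ]), np.float64(0.066), np.float64(0.0014)))
bottom [0.14864473 0.15060428]
(2952, 'lean', array([ 0.0009, -0.0007]), 'z', np.float64(0.2282), 'rms', np.float64(0.00061), ((0.6015244126319885, 0.01268383115530014), 0.02500101551413536))
```

View pics/s3.png

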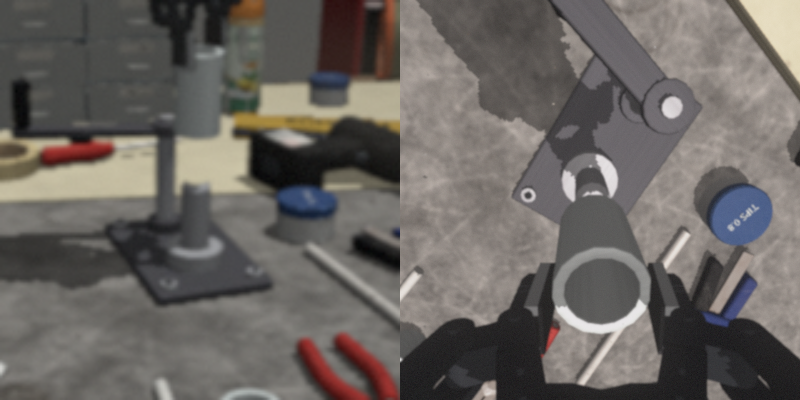

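Sleeve upright (lean < 0.1°). Its lower end is at 0.149 above the shaft (left crop (198,135) over (196,185)) and about 1.7 mm low in y. I'll correct that, come down to just above the shaft and recheck.

Emit:
arm_command --deltas '[{"tx": 0.001,"ty": 0.001,"tz": 0.01,"wx": 0,"wy": 0,"wz": 0,"jaw": 40},{"tx": 0.0015,"ty": 0,"tz": 0.025,"wx": 0,"wy": 0,"wz": 0,"jaw": 40},{"tx": 0.0015,"ty": -0.001,"tz": 0.038,"wx": 0,"wy": 0,"wz": 0,"jaw": 40},{"tx": 0.0015,"ty": -0.0015,"tz": 0.044,"wx": 0,"wy": 0,"wz": 0,"jaw": 40},{"tx": 0.0015,"ty": -0.0015,"tz": 0.044,"wx": 0,"wy": 0,"wz": 0,"jaw": 40},{"tx": 0.0015,"ty": -0.0015,"tz": 0.044,"wx": 0,"wy": 0,"wz": 0,"jaw": 40}]'

```text
time: 7.6
tool_pos: [0.6032, 0.0194, 0.1436]
eef_rot: [3.071, 0.0, 2.352]
contact_force: [-0.3, 0.3, -2.7]
grip_width: 0.0443
```

```bash
cat > chk.py <<'E'
from h import *
s=sense();print({k:np.round(s[k],4) for k in("time","tool_pos","eef_rot","contact_force","moment","grip_width")})
im,d,p=snap("side"); W=pts(d,p); W[d==0]=np.nan; zb=s["tool_pos"][2]-.0385
def f(lo,hi,r,c): 
    m=(W[...,2]>lo)&(W[...,2]<hi)&(np.hypot(W[...,0]-c[0],W[...,1]-c[1])<r+.012); return int(m.sum()),axisfit(W[m],r)
print("zb",zb.round(4),"sleeve",f(zb+.006,zb+.034,.023,(.5965,.0155)),"shaft",f(.036,min(zb-.006,.094),.015,(.597,.0155)))
E
python3 chk.py
```

```text
{'time': np.float64(7.6), 'tool_pos': array([0.6032, 0.0194, 0.1436]), 'eef_rot': array([3.0712e+00, 5.0000e-04, 2.3521e+00]), 'contact_force': array([-0.2822,  0.2771, -2.6784]), 'moment': array([-0.0398,  0.061 , -0.0295]), 'grip_width': np.float64(0.0443)}
zb 0.1051 sleeve (205, (array([ 0.5973,  0.0187, -0.0024,  0.0165]), np.float64(0.125), np.float64(0.0013))) shaft (261, (array([ 0.5965,  0.0161, -0.0067, -0.0007]), np.float64(0.066), np.float64(0.0013)))
```

Emit:
arm_command --deltas '[{"tx": -0.001,"ty": -0.002,"tz": 0,"wx": 0,"wy": 0,"wz": 0,"jaw": 40},{"tx": -0.001,"ty": -0.002,"tz": 0,"wx": 0,"wy": 0,"wz": 0,"jaw": 40},{"tx": -0.001,"ty": -0.002,"tz": 0.003,"wx": 0,"wy": 0,"wz": 0,"jaw": 40}]'

```text
time: 8.02
tool_pos: [0.6025, 0.0175, 0.1403]
eef_rot: [3.071, 0.0, 2.352]
contact_force: [0.2, -0.4, -2.9]
grip_width: 0.0437
```

```bash
python3 chk.py
```

```text
{'time': np.float64(8.025), 'tool_pos': array([0.6025, 0.0175, 0.1403]), 'eef_rot': array([3.0711e+00, 4.0000e-04, 2.3521e+00]), 'contact_force': array([ 0.2396, -0.4415, -2.8989]), 'moment': array([-0.1119,  0.0966,  0.0143]), 'grip_width': np.float64(0.0437)}
zb 0.1018 sleeve (202, (array([0.5964, 0.0168, 0.007 , 0.0066]), np.float64(0.122), np.float64(0.0013))) shaft (263, (array([0.5967, 0.0163, 0.0098, 0.0035]), np.float64(0.066), np.float64(0.0014)))
```

Emit:
arm_command --deltas '[{"tx": 0,"ty": 0,"tz": 0.004,"wx": 0,"wy": 0,"wz": 0,"jaw": 40},{"tx": 0,"ty": -0.0005,"tz": 0.008,"wx": 0,"wy": 0,"wz": 0,"jaw": 40},{"tx": 0,"ty": -0.001,"tz": 0.012,"wx": 0,"wy": 0,"wz": 0,"jaw": 40},{"tx": 0,"ty": -0.0012,"tz": 0.016,"wx": 0,"wy": 0,"wz": 0,"jaw": 40},{"tx": 0,"ty": -0.0014,"tz": 0.02,"wx": 0,"wy": 0,"wz": 0,"jaw": 40},{"tx": 0,"ty": -0.0014,"tz": 0.02,"wx": 0,"wy": 0,"wz": 0,"jaw": 40}]'

```text
time: 8.82
tool_pos: [0.602, 0.0176, 0.1196]
eef_rot: [3.072, -0.0, 2.352]
contact_force: [0.2, 0.8, -3.2]
grip_width: 0.0437
```

```bash
python3 chk.py
```

```text
{'time': np.float64(8.825), 'tool_pos': array([0.602 , 0.0176, 0.1196]), 'eef_rot': array([ 3.0723e+00, -4.0000e-04,  2.3523e+00]), 'contact_force': array([ 0.2449,  0.7743, -3.223 ]), 'moment': array([-0.1034,  0.0637, -0.0239]), 'grip_width': np.float64(0.0437)}
zb 0.0811 sleeve (206, (array([0.5959, 0.0167, 0.0194, 0.0286]), np.float64(0.101), np.float64(0.0013))) shaft (170, (array([ 0.5965,  0.0162, -0.0053,  0.0101]), np.float64(0.056), np.float64(0.0012)))
```

The sleeve is 18 mm onto the shaft with no contact load. Continuing.

Emit:
arm_command --deltas '[{"tx": 0,"ty": 0,"tz": 0.005,"wx": 0,"wy": 0,"wz": 0,"jaw": 40},{"tx": 0,"ty": -0.0007,"tz": 0.01,"wx": 0,"wy": 0,"wz": 0,"jaw": 40},{"tx": 0,"ty": -0.001,"tz": 0.015,"wx": 0,"wy": 0,"wz": 0,"jaw": 40},{"tx": 0,"ty": -0.0014,"tz": 0.02,"wx": 0,"wy": 0,"wz": 0,"jaw": 40},{"tx": 0,"ty": -0.0017,"tz": 0.025,"wx": 0,"wy": 0,"wz": 0,"jaw": 40},{"tx": 0,"ty": -0.002,"tz": 0.03,"wx": 0,"wy": 0,"wz": 0,"jaw": 40},{"tx": 0,"ty": -0.0024,"tz": 0.035,"wx": 0,"wy": 0,"wz": 0,"jaw": 40},{"tx": 0,"ty": -0.0027,"tz": 0.04,"wx": 0,"wy": 0,"wz": 0,"jaw": 40},{"tx": 0,"ty": -0.0027,"tz": 0.04,"wx": 0,"wy": 0,"wz": 0,"jaw": 40}]'

```text
time: 10.0
tool_pos: [0.6019, 0.0176, 0.0794]
eef_rot: [3.072, -0.001, 2.352]
contact_force: [-0.1, 0.0, -2.4]
grip_width: 0.0444
```

Emit:
arm_command --deltas '[{"tx": 0,"ty": 0,"tz": 0.003,"wx": 0,"wy": 0,"wz": 0,"jaw": 40},{"tx": 0,"ty": -0.0005,"tz": 0.006,"wx": 0,"wy": 0,"wz": 0,"jaw": 40},{"tx": 0,"ty": -0.0006,"tz": 0.008,"wx": 0,"wy": 0,"wz": 0,"jaw": 40},{"tx": 0,"ty": -0.0007,"tz": 0.009,"wx": 0,"wy": 0,"wz": 0,"jaw": 40},{"tx": 0,"ty": -0.0007,"tz": 0.01,"wx": 0,"wy": 0,"wz": 0,"jaw": 40}]'

```text
time: 10.62
tool_pos: [0.6023, 0.0176, 0.0699]
eef_rot: [3.072, 0.0, 2.352]
contact_force: [0.3, -0.4, -2.0]
grip_width: 0.0437
```

Emit:
arm_command --deltas '[{"tx": 0,"ty": 0,"tz": 0.001,"wx": 0,"wy": 0,"wz": 0,"jaw": 40},{"tx": 0,"ty": 0,"tz": 0.002,"wx": 0,"wy": 0,"wz": 0,"jaw": 40}]'

```text
time: 10.88
tool_pos: [0.6024, 0.0178, 0.0679]
eef_rot: [3.072, -0.0, 2.352]
contact_force: [-2.1, 1.1, 4.9]
grip_width: 0.0437
```

The shoulder is reached (force turned to +5 N, lower end about 0.0295). One more millimetre, then open.

Emit:
arm_command --deltas '[{"tx": 0,"ty": 0,"tz": 0.001,"wx": 0,"wy": 0,"wz": 0,"jaw": 40},{"tx": 0,"ty": 0,"tz": 0.001,"wx": 0,"wy": 0,"wz": 0,"jaw": 40}]'

```text
time: 11.12
tool_pos: [0.6026, 0.0176, 0.0679]
eef_rot: [3.071, -0.0, 2.352]
contact_force: [-3.7, -0.5, 7.5]
grip_width: 0.0439
```

Emit:
arm_command --deltas '[{"tx": 0,"ty": 0,"tz": 0,"wx": 0,"wy": 0,"wz": 0,"jaw": 60},{"tx": 0,"ty": 0,"tz": 0,"wx": 0,"wy": 0,"wz": 0,"jaw": 80},{"tx": 0,"ty": 0,"tz": 0,"wx": 0,"wy": 0,"wz": 0,"jaw": 100},{"tx": 0,"ty": 0,"tz": 0,"wx": 0,"wy": 0,"wz": 0,"jaw": 100},{"tx": 0,"ty": 0,"tz": 0,"wx": 0,"wy": 0,"wz": 0,"jaw": 100}]'

```text
time: 11.75
tool_pos: [0.6025, 0.0178, 0.0669]
eef_rot: [3.072, 0.0, 2.352]
contact_force: [-0.0, -1.1, 0.5]
grip_width: 0.0853
```

```bash
python3 - <<'E'
from h import *
s=sense();print({k:np.round(s[k],4) for k in("time","tool_pos","eef_rot","contact_force","grip_width")})
im,d,p=snap("wrist");W=pts(d,p);W[d==0]=np.nan
m=(np.hypot(W[...,0]-.6015,W[...,1]-.016)<.026)&(W[...,2]>.095)&(W[...,2]<.125)
q=W[m];print(len(q),np.percentile(q[:,2],[5,50,95]),cv2.minEnclosingCircle(q[np.abs(q[:,2]-.109)<.005][:,:2].astype(np.float32)))
E
```

```text
{'time': np.float64(11.75), 'tool_pos': array([0.6025, 0.0178, 0.0669]), 'eef_rot': array([3.0718, 0.    , 2.3522]), 'contact_force': array([-0.0398, -1.0733,  0.467 ]), 'grip_width': np.float64(0.0853)}
6069 [0.09596018 0.10776403 0.10980215] ((0.6015521287918091, 0.016661006957292557), 0.023268666118383408)
```

The sleeve is home: rim at about 0.109, centred on the shaft. Retract straight up, then level.

Emit:
arm_command --deltas '[{"tx": 0,"ty": 0.002,"tz": -0.03,"wx": 0,"wy": 0,"wz": 0,"jaw": 100},{"tx": 0,"ty": 0.005,"tz": -0.07,"wx": 0,"wy": 0,"wz": 0,"jaw": 100},{"tx": 0,"ty": 0.008,"tz": -0.12,"wx": 2,"wy": 0,"wz": 0,"jaw": 100},{"tx": 0,"ty": 0.012,"tz": -0.17,"wx": 4,"wy": 0,"wz": 0,"jaw": 100},{"tx": 0,"ty": 0.013,"tz": -0.19,"wx": 4,"wy": 0,"wz": 0,"jaw": 100},{"tx": 0,"ty": 0.013,"tz": -0.19,"wx": 4,"wy": 0,"wz": 0,"jaw": 100}]'

```text
time: 12.55
tool_pos: [0.6032, 0.0176, 0.2589]
eef_rot: [3.139, 0.002, 2.352]
contact_force: [-0.4, -0.1, 0.1]
grip_width: 0.0856
```

```bash
python3 - <<'E'
from h import *
s=sense();print({k:np.round(s[k],4) for k in("time","qpos","tool_pos","eef_rot","contact_force","grip_width")})
im,d,p=snap("top"); W=pts(d,p);W[d==0]=np.nan
m=(np.hypot(W[...,0]-.433,W[...,1]-.1095)<.016)&(W[...,2]>.172)&(W[...,2]<.19)
q=W[m];print("knob",len(q),np.median(q,0),cv2.minEnclosingCircle(q[:,:2].astype(np.float32)))
m=(np.hypot(W[...,0]-.583,W[...,1]-.106)<.02)&(W[...,2]>.131)&(W[...,2]<.15)
q=W[m];print("pivot",len(q),np.median(q,0),cv2.minEnclosingCircle(q[:,:2].astype(np.float32)))
print(d2([(.433,.1095,.255)]),yawto(-1.3-90))
E
```

```text
{'time': np.float64(12.55), 'qpos': array([-0.4946,  0.3291,  0.4686,  1.6969, -0.1612,  1.1505,  0.7993]), 'tool_pos': array([0.6032, 0.0176, 0.2589]), 'eef_rot': array([3.1387e+00, 1.8000e-03, 2.3523e+00]), 'contact_force': array([-0.4245, -0.1313,  0.0934]), 'grip_width': np.float64(0.0856)}
knob 74 [0.43256248 0.10830767 0.17966634] ((0.4333076477050781, 0.10956013947725296), 0.010183245874941349)
pivot 185 [0.58188596 0.10525575 0.13446496] ((0.5819656848907471, 0.10657119005918503), 0.01882328651845455)
[[0.184, -0.055, 0.002]] -43.9
```

Emit:
arm_command --deltas '[{"tx": 0.02,"ty": -0.006,"tz": 0,"wx": 0,"wy": 0,"wz": 10,"jaw": 100},{"tx": 0.04,"ty": -0.012,"tz": 0,"wx": 0,"wy": 0,"wz": 20,"jaw": 100},{"tx": 0.06,"ty": -0.018,"tz": 0,"wx": 0,"wy": 0,"wz": 30,"jaw": 100},{"tx": 0.08,"ty": -0.024,"tz": 0,"wx": 0,"wy": 0,"wz": 40,"jaw": 100},{"tx": 0.1,"ty": -0.03,"tz": 0,"wx": 0,"wy": 0,"wz": 50,"jaw": 100},{"tx": 0.12,"ty": -0.036,"tz": 0,"wx": 0,"wy": 0,"wz": 60,"jaw": 100},{"tx": 0.14,"ty": -0.042,"tz": 0,"wx": 0,"wy": 0,"wz": 70,"jaw": 100},{"tx": 0.16,"ty": -0.048,"tz": 0,"wx": 0,"wy": 0,"wz": 80,"jaw": 100},{"tx": 0.175,"ty": -0.053,"tz": 0,"wx": 0,"wy": 0,"wz": 90,"jaw": 100},{"tx": 0.184,"ty": -0.055,"tz": 0,"wx": 0,"wy": 0,"wz": 100,"jaw": 100}]'

```text
time: 13.85
tool_pos: [0.4317, 0.1094, 0.2557]
eef_rot: [-3.141, 0.003, 0.602]
contact_force: [0.6, 0.4, 0.9]
grip_width: 0.0854
```

Emit:
arm_command --deltas '[{"tx": 0,"ty": 0,"tz": 0,"wx": 0,"wy": 0,"wz": 10,"jaw": 100},{"tx": 0,"ty": 0,"tz": 0,"wx": 0,"wy": 0,"wz": 20,"jaw": 100},{"tx": 0,"ty": 0,"tz": 0,"wx": 0,"wy": 0,"wz": 30,"jaw": 100},{"tx": 0,"ty": 0,"tz": 0,"wx": 0,"wy": 0,"wz": 36,"jaw": 100},{"tx": 0,"ty": 0,"tz": 0,"wx": 0,"wy": 0,"wz": 36,"jaw": 100}]'

```text
time: 14.48
tool_pos: [0.4326, 0.109, 0.256]
eef_rot: [3.14, 0.002, -0.021]
contact_force: [-0.3, 0.3, 0.4]
grip_width: 0.0853
```

```bash
python3 - <<'E'
from h import *
s=sense();print({k:np.round(s[k],4) for k in("time","qpos","tool_pos","eef_rot","contact_force","grip_width")})
im,d,p=snap("wrist");W=pts(d,p);W[d==0]=np.nan
m=(np.hypot(W[...,0]-.433,W[...,1]-.108)<.02)&(W[...,2]>.172)&(W[...,2]<.19)
q=W[m];print("knob",len(q),np.median(q,0),cv2.minEnclosingCircle(q[:,:2].astype(np.float32)))
print(d2([(.433,.109,.145)]))
E
```

```text
{'time': np.float64(14.475), 'qpos': array([-0.9727,  0.0172,  0.6049,  2.0385, -0.0105,  1.0915, -1.9544]), 'tool_pos': array([0.4326, 0.109 , 0.256 ]), 'eef_rot': array([ 3.1402e+00,  2.2000e-03, -2.0600e-02]), 'contact_force': array([-0.319 ,  0.3309,  0.3844]), 'grip_width': np.float64(0.0853)}
knob 485 [0.43611435 0.10594966 0.17876492] ((0.4348601698875427, 0.10618351399898529), 0.010035206563770771)
[[0.0, -0.0, 0.111]]
```

Emit:
arm_command --deltas '[{"tx": 0.001,"ty": 0.001,"tz": 0.04,"wx": 0,"wy": 0,"wz": 0,"jaw": 100},{"tx": 0.001,"ty": 0.001,"tz": 0.08,"wx": 0,"wy": 0,"wz": 0,"jaw": 100},{"tx": 0.001,"ty": 0.001,"tz": 0.109,"wx": 0,"wy": 0,"wz": 0,"jaw": 100},{"tx": 0.001,"ty": 0.001,"tz": 0.109,"wx": 0,"wy": 0,"wz": 0,"jaw": 50},{"tx": 0.001,"ty": 0.001,"tz": 0.109,"wx": 0,"wy": 0,"wz": 0,"jaw": 10},{"tx": 0.001,"ty": 0.001,"tz": 0.109,"wx": 0,"wy": 0,"wz": 0,"jaw": 10},{"tx": 0.001,"ty": 0.001,"tz": 0.109,"wx": 0,"wy": 0,"wz": 0,"jaw": 10},{"tx": 0.001,"ty": 0.001,"tz": 0.109,"wx": 0,"wy": 0,"wz": 0,"jaw": 10},{"tx": 0.001,"ty": 0.001,"tz": 0.109,"wx": 0,"wy": 0,"wz": 0,"jaw": 10}]' --newtons 30

```text
time: 15.65
tool_pos: [0.4353, 0.1088, 0.1494]
eef_rot: [-3.14, -0.001, -0.021]
contact_force: [-2.0, -0.4, 6.7]
grip_width: 0.0171
```

```bash
cat > arc.py <<'E'
from h import *
import sys
s=sense();P=np.array(s["tool_pos"]);piv=np.array([.583,.106]);v=P[:2]-piv;a=np.degrees(np.arctan2(v[1],v[0]))%360
print({k:np.round(s[k],4) for k in("time","qpos","tool_pos","eef_rot","contact_force","moment","grip_width")},"r",np.hypot(*v).round(4),"ang",a.round(1),"to go",(281.5-a).round(1))
for k in sys.argv[1:]:
    b=np.radians(a+float(k)); t=[*(piv+.15*np.array([np.cos(b),np.sin(b)])),P[2]]; print(k,d2([t])[0])
E
python3 arc.py 5 11 17 23 29 35 41 47 53
```

```text
{'time': np.float64(15.65), 'qpos': array([-0.9228,  0.1868,  0.6113,  2.1643, -0.1464,  0.8273, -1.8125]), 'tool_pos': array([0.4353, 0.1088, 0.1494]), 'eef_rot': array([-3.1402e+00, -1.4000e-03, -2.1200e-02]), 'contact_force': array([-1.9512, -0.361 ,  6.7166]), 'moment': array([-0.1242,  0.3298, -0.0112]), 'grip_width': np.float64(0.0171)} r 0.1477 ang 178.9 to go 102.6
5 [-0.002, 0.013, -0.0]
11 [0.001, 0.029, -0.0]
17 [0.004, 0.044, -0.0]
23 [0.01, 0.059, -0.0]
29 [0.017, 0.073, -0.0]
35 [0.025, 0.086, -0.0]
41 [0.035, 0.098, -0.0]
47 [0.046, 0.11, -0.0]
53 [0.058, 0.12, -0.0]
```

The knob is gripped. Swing along the arc, turning the tool with the arm.

Emit:
arm_command --deltas '[{"tx": -0.001,"ty": 0.013,"tz": 0,"wx": 0,"wy": 0,"wz": -5,"jaw": 10},{"tx": 0.001,"ty": 0.029,"tz": 0,"wx": 0,"wy": 0,"wz": -11,"jaw": 10},{"tx": 0.004,"ty": 0.044,"tz": 0,"wx": 0,"wy": 0,"wz": -17,"jaw": 10},{"tx": 0.01,"ty": 0.059,"tz": 0,"wx": 0,"wy": 0,"wz": -23,"jaw": 10},{"tx": 0.017,"ty": 0.073,"tz": 0,"wx": 0,"wy": 0,"wz": -29,"jaw": 10},{"tx": 0.025,"ty": 0.086,"tz": 0,"wx": 0,"wy": 0,"wz": -35,"jaw": 10},{"tx": 0.035,"ty": 0.098,"tz": 0,"wx": 0,"wy": 0,"wz": -41,"jaw": 10}]'

```text
time: 16.52
tool_pos: [0.4689, 0.01, 0.1495]
eef_rot: [3.141, -0.003, 0.698]
contact_force: [0.2, 1.5, 3.5]
grip_width: 0.0168
```

```bash
python3 arc.py 6 12 18 24 30 36 42 48
```

```text
{'time': np.float64(16.525), 'qpos': array([-0.6313,  0.2204,  0.5509,  2.12  , -0.1565,  0.8363, -0.8588]), 'tool_pos': array([0.4689, 0.01  , 0.1495]), 'eef_rot': array([ 3.141e+00, -3.000e-03,  6.982e-01]), 'contact_force': array([0.2357, 1.4619, 3.4917]), 'moment': array([ 0.4331, -0.0902,  0.0539]), 'grip_width': np.float64(0.0168)} r 0.1491 ang 220.1 to go 61.4
6 [-0.0, 0.016, 0.0]
12 [0.002, 0.031, 0.0]
18 [0.006, 0.046, 0.0]
24 [0.012, 0.061, 0.0]
30 [0.019, 0.075, 0.0]
36 [0.028, 0.088, 0.0]
42 [0.038, 0.1, 0.0]
48 [0.049, 0.111, 0.0]
```

Emit:
arm_command --deltas '[{"tx": 0,"ty": 0.016,"tz": 0,"wx": 0,"wy": 0,"wz": -6,"jaw": 10},{"tx": 0.002,"ty": 0.031,"tz": 0,"wx": 0,"wy": 0,"wz": -12,"jaw": 10},{"tx": 0.006,"ty": 0.046,"tz": 0,"wx": 0,"wy": 0,"wz": -18,"jaw": 10},{"tx": 0.012,"ty": 0.061,"tz": 0,"wx": 0,"wy": 0,"wz": -24,"jaw": 10},{"tx": 0.019,"ty": 0.075,"tz": 0,"wx": 0,"wy": 0,"wz": -30,"jaw": 10},{"tx": 0.028,"ty": 0.088,"tz": 0,"wx": 0,"wy": 0,"wz": -36,"jaw": 10},{"tx": 0.038,"ty": 0.1,"tz": 0,"wx": 0,"wy": 0,"wz": -42,"jaw": 10},{"tx": 0.049,"ty": 0.111,"tz": 0,"wx": 0,"wy": 0,"wz": -48,"jaw": 10}]'

```text
time: 17.52
tool_pos: [0.5772, -0.0436, 0.1495]
eef_rot: [3.14, -0.001, 1.536]
contact_force: [-1.1, 3.2, 5.7]
grip_width: 0.0166
```

```bash
python3 arc.py 3 6 9 11 13 14 15 16
```

```text
{'time': np.float64(17.525), 'qpos': array([-0.3287,  0.3938,  0.3805,  1.8667, -0.1825,  0.9134,  0.1024]), 'tool_pos': array([ 0.5772, -0.0436,  0.1495]), 'eef_rot': array([ 3.1402e+00, -1.2000e-03,  1.5360e+00]), 'contact_force': array([-1.1392,  3.2145,  5.732 ]), 'moment': array([0.5223, 0.2964, 0.0703]), 'grip_width': np.float64(0.0166)} r 0.1497 ang 267.8 to go 13.7
3 [-0.0, 0.008, 0.0]
6 [0.0, 0.016, 0.0]
9 [0.001, 0.023, 0.0]
11 [0.002, 0.029, 0.0]
13 [0.003, 0.034, 0.0]
14 [0.004, 0.036, 0.0]
15 [0.005, 0.039, 0.0]
16 [0.005, 0.041, 0.0]
```

Emit:
arm_command --deltas '[{"tx": 0,"ty": 0.008,"tz": 0,"wx": 0,"wy": 0,"wz": -3,"jaw": 10},{"tx": 0,"ty": 0.016,"tz": 0,"wx": 0,"wy": 0,"wz": -6,"jaw": 10},{"tx": 0.001,"ty": 0.023,"tz": 0,"wx": 0,"wy": 0,"wz": -9,"jaw": 10},{"tx": 0.002,"ty": 0.029,"tz": 0,"wx": 0,"wy": 0,"wz": -11,"jaw": 10},{"tx": 0.003,"ty": 0.034,"tz": 0,"wx": 0,"wy": 0,"wz": -13,"jaw": 10},{"tx": 0.003,"ty": 0.034,"tz": 0,"wx": 0,"wy": 0,"wz": -13,"jaw": 10}]'

```text
time: 18.27
tool_pos: [0.6114, -0.0409, 0.1495]
eef_rot: [3.139, -0.001, 1.761]
contact_force: [-0.3, 3.2, 5.7]
grip_width: 0.0171
```

```bash
python3 arc.py 1 2 3
```

```text
{'time': np.float64(18.275), 'qpos': array([-0.2779,  0.4422,  0.3236,  1.7832, -0.1713,  0.9414,  0.3076]), 'tool_pos': array([ 0.6114, -0.0409,  0.1495]), 'eef_rot': array([ 3.1392e+00, -1.3000e-03,  1.7608e+00]), 'contact_force': array([-0.268 ,  3.2469,  5.6704]), 'moment': array([0.8008, 0.1039, 0.0381]), 'grip_width': np.float64(0.0171)} r 0.1496 ang 281.0 to go 0.5
1 [-0.0, 0.003, 0.0]
2 [-0.0, 0.005, 0.0]
3 [-0.0, 0.008, 0.0]
```

Now press gently onto the stop and watch the force.

Emit:
arm_command --deltas '[{"tx": 0,"ty": 0.002,"tz": 0,"wx": 0,"wy": 0,"wz": -1,"jaw": 10},{"tx": 0,"ty": 0.003,"tz": 0,"wx": 0,"wy": 0,"wz": -1,"jaw": 10},{"tx": 0,"ty": 0.003,"tz": 0,"wx": 0,"wy": 0,"wz": -1,"jaw": 10}]'

```text
time: 18.65
tool_pos: [0.6121, -0.0408, 0.1494]
eef_rot: [-3.14, -0.002, 1.777]
contact_force: [-6.8, 3.1, 9.0]
grip_width: 0.0171
```

Emit:
arm_command --deltas '[{"tx": 0,"ty": 0.002,"tz": 0,"wx": 0,"wy": 0,"wz": 0,"jaw": 10},{"tx": 0,"ty": 0.002,"tz": 0,"wx": 0,"wy": 0,"wz": 0,"jaw": 10}]'

```text
time: 18.9
tool_pos: [0.6122, -0.0408, 0.1493]
eef_rot: [-3.136, -0.003, 1.777]
contact_force: [-12.7, 2.8, 15.2]
grip_width: 0.0175
```

```bash
python3 arc.py
```

```text
{'time': np.float64(18.9), 'qpos': array([-0.2743,  0.4478,  0.3202,  1.7745, -0.1702,  0.9523,  0.322 ]), 'tool_pos': array([ 0.6122, -0.0408,  0.1493]), 'eef_rot': array([-3.1361e+00, -3.0000e-03,  1.7765e+00]), 'contact_force': array([-12.7423,   2.8283,  15.1727]), 'moment': array([6.100e-01, 2.795e+00, 9.000e-04]), 'grip_width': np.float64(0.0175)} r 0.1497 ang 281.2 to go 0.3
```

The arm is on its stop: force rose to 13 N with no further travel. Ease off, open, and lift clear.

Emit:
arm_command --deltas '[{"tx": 0,"ty": -0.003,"tz": 0,"wx": 0,"wy": 0,"wz": 0,"jaw": 10},{"tx": 0,"ty": -0.003,"tz": 0,"wx": 0,"wy": 0,"wz": 0,"jaw": 60},{"tx": 0,"ty": -0.003,"tz": 0,"wx": 0,"wy": 0,"wz": 0,"jaw": 100},{"tx": 0,"ty": -0.003,"tz": 0,"wx": 0,"wy": 0,"wz": 0,"jaw": 100},{"tx": 0,"ty": -0.003,"tz": 0,"wx": 0,"wy": 0,"wz": 0,"jaw": 100},{"tx": 0,"ty": -0.003,"tz": 0,"wx": 0,"wy": 0,"wz": 0,"jaw": 100}]'

```text
time: 19.65
tool_pos: [0.6122, -0.0424, 0.1482]
eef_rot: [-3.141, 0.0, 1.776]
contact_force: [-0.1, 0.7, -0.1]
grip_width: 0.0857
```

Emit:
arm_command --deltas '[{"tx": 0,"ty": 0,"tz": -0.03,"wx": 0,"wy": 0,"wz": 0,"jaw": 100},{"tx": 0,"ty": 0,"tz": -0.07,"wx": 0,"wy": 0,"wz": 0,"jaw": 100},{"tx": 0,"ty": 0,"tz": -0.12,"wx": 0,"wy": 0,"wz": 0,"jaw": 100},{"tx": -0.05,"ty": 0,"tz": -0.15,"wx": 0,"wy": 0,"wz": 0,"jaw": 100},{"tx": -0.1,"ty": 0,"tz": -0.15,"wx": 0,"wy": 0,"wz": 0,"jaw": 100},{"tx": -0.15,"ty": 0,"tz": -0.15,"wx": 0,"wy": 0,"wz": 0,"jaw": 100},{"tx": -0.15,"ty": 0,"tz": -0.15,"wx": 0,"wy": 0,"wz": 0,"jaw": 100}]'

```text
time: 20.52
tool_pos: [0.6418, -0.195, 0.2982]
eef_rot: [-3.14, 0.003, 1.769]
contact_force: [-0.0, 0.7, -0.4]
grip_width: 0.0853
```

```bash
python3 - <<'E'
from h import *
s=sense();print({k:np.round(s[k],4) for k in("time","tool_pos","contact_force","grip_width")})
im,d,p=snap("top"); W=pts(d,p);W[d==0]=np.nan
for n,c,R,lo,hi in[("knob",(.613,-.041),.025,.172,.19),("short",(.589,-.296),.03,.04,.052),("sleeve rim",(.601,.018),.028,.103,.114)]:
    q=W[(np.hypot(W[...,0]-c[0],W[...,1]-c[1])<R)&(W[...,2]>lo)&(W[...,2]<hi)]
    if len(q): print(n,len(q),np.median(q,0).round(4),cv2.minEnclosingCircle(q[:,:2].astype(np.float32)))
im2,d2_,p2=snap("side"); W=pts(d2_,p2);W[d2_==0]=np.nan
q=W[(np.hypot(W[...,0]-.597,W[...,1]-.0155)<.032)&(W[...,2]>.034)&(W[...,2]<.112)]
print("side sleeve",len(q),q[:,2].max(),axisfit(q[q[:,2]<.105]))
save("end.png",np.hstack([cv2.resize(im[130:260,150:280],(400,400)),cv2.resize(im2[130:290,220:380],(400,400))]))
E
```

```text
{'time': np.float64(20.525), 'tool_pos': array([ 0.6418, -0.195 ,  0.2982]), 'contact_force': array([-0.0256,  0.6905, -0.4402]), 'grip_width': np.float64(0.0853)}
short 130 [ 0.5892 -0.2957  0.0439] ((0.5898165702819824, -0.29615432024002075), 0.02346593514084816)
sleeve rim 24 [0.6185 0.0292 0.1089] ((0.6026134490966797, 0.024449273943901062), 0.021904032677412033)
side sleeve 539 0.10950415351152626 (array([ 5.966e-01,  1.690e-02,  5.000e-04, -1.580e-02]), np.float64(0.07), np.float64(0.0017))
```

View pics/end.png

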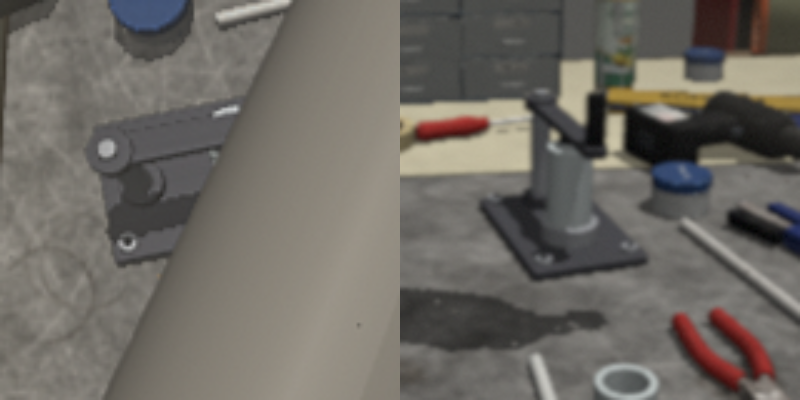

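The side crop shows the sleeve on the shoulder (570,190) with the keeper arm over it and the knob at (596,120). The robot hides the knob from the top camera, so I check it from the side.

```bash
python3 - <<'E'
from h import *
im,d,p=snap("side"); W=pts(d,p);W[d==0]=np.nan
m=(np.hypot(W[...,0]-.609,W[...,1]+.043)<.03)&(W[...,2]>.135)&(W[...,2]<.178)
q=W[m];c=axisfit(q,.01);print(len(q),c)
v=c[0][:2]-np.array([.583-.0042,.106-.002]);print("r",np.hypot(*v),"ang",np.degrees(np.arctan2(v[1],v[0]))%360,"closed 281.5")
E
```

```text
160 (array([ 6.089e-01, -4.290e-02,  4.300e-03,  5.000e-04]), np.float64(0.157), np.float64(0.0013))
r 0.14995205900553685 ang 281.57969873359804 closed 281.5
```

Everything checks out, so I hand the job in.

```bash
python3 -c "
from cell import job; print(job.job_done())"
```

```text
the job is handed in; nothing more can be done
None
```

The taller bare sleeve is fully home on the shoulder, and the keeper arm is closed on its stop, swung by its black knob. I handed the job in at about 20.6 s of the 64 s allowed.

- **Sleeve:** It sat about 4° tilted in the grip, so I turned the tool to stand it upright, aligned it over the shaft and lowered it in small steps until it met the shoulder, at about 7.5 N. The side camera then put its upper end at 109.5 mm (nominal 110 mm), on the shaft axis.
- **Keeper arm:** I gripped the knob and swung the arm until it stopped moving, pressing with about 13 N sideways. The side camera put the knob at 281.6° about the hinge, where fully closed is 281.5°, at a radius of 150 mm.
- **Other parts:** The short sleeve is within 1 mm of where it stood, and I did not touch the pink one. The gripper is open and clear of everything, with no contact force.

**Disagreements:** The cameras differed by 2–4 mm, so I aligned the sleeve and shaft within a single camera. The final top-camera check of the knob failed because the robot blocked the view, so the closed position rests on the side camera and the force at the stop.

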